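# Lock the bayonet cap onto the coolant strainer pot

### The arm

A 6-joint arm with a two-finger parallel gripper is mounted at the origin on the work surface. World frame = base frame: x ahead of the robot, y to its left, z up, the work surface at z = 0. Lengths are in m, angles in rad, forces in N, time in s.
With the tool pointing down it reaches from about 0.35 to 0.975 m from the base axis. Payload 17.4 kg.
Tool frame: the origin (TCP) lies midway between the tips of the shut fingers; the grasp point (between the pads) lies 19 mm behind it; x points along the fingers, z is the direction in which the jaws open and shut, and the axes are right-handed (so a half turn about x gives the same grasp; the last joint's range is limited). The gripper opens to 85 mm and grips with 20 to 120 N. Pads are 22 mm wide; open, the fingers measure 114 mm over their backs; the gripper's body (76 mm by 85 mm) begins 54 mm behind the grasp point. The pads swing forward as they close: fully open they stand 13 mm farther back than shut.
Start: joints at [-1.3, 0.116, 1.442, -0, 1.584, -0.038], TCP at [0.205, -0.643, 0.231] pointing down, gripper open.
Joint ranges: [-2.83, 2.83], [-0.83, 2.19], [0.07, 2.5], [-1.14, 4.28], [0.01, 3], [-2.97, 2.97]. Speed limits (rad/s): [1.89, 1.89, 2.22, 3.14, 3.14, 3.14].

### API

Orientations are given as a rotation vector (axis times angle).
In Python, from plant import arm gives the robot as it stands. The module is installed in compiled form; this text tells all that it offers.
- The arm moves only by the tool send_rows, never from a script. Its argument "steps" is a list of rows, each a list of 3 entries, a list of its own where there are three numbers: the gripper's target within -1 to 1 (shut at 1, half-way at 0, fully open at -1), then the shift along the tool's x, y, z in m, then the turn, a rotation vector about the tool's x, y, z in rad. A call has 1 to 12 rows; each row shifts and turns the commanded pose from where the row before left it, along the tool's axes as they then stand; what a row does not reach is not made up. A row lasts 1/10 s, in which the tool goes at most 50 mm and 8.59 degrees, less where a joint would pass 70% of its speed; a pose out of reach is approached as far as the arm can. A call is refused whole if a number of a shift passes 0.05 or a number of a turn 0.15, either way. A call with a gripper value outside its range is refused whole. The fingers move at their own pace and stop on an object; "force" is the grip in N (left out, the last holds). Time passes only in rows, so rows that do not move let the fingers close. It gives the time, the measured TCP pose, the force and the opening at its end, in the units of the state.
- arm.observe(): the state, without advancing time (a new reading comes with each control period).
- arm.capture(name): name is "side" or "top" or "wrist"; returns the picture (384x512x3 uint8, blue, green, red); there is no depth.
- arm.camera_info(name): a dict with "intrinsics" (3x3 intrinsics, pixels), "world_to_cam" (4x4, takes a point from world to camera coordinates); the wrist camera has in their place "hand_eye" (4x4, takes a point from camera to tool coordinates, whose origin is the TCP and whose axes are the tool frame's). Camera axes: x right, y up, looking along -z (the intrinsics and any distortion apply to the point x, -y, -z); pixel columns grow to the right and rows downward; lengths in m; the calibration is good to about 2 mm. A picture is of the moment at which its call begins: read the wrist's pose just before it. camera_info takes no time and is no camera call.
- arm.sign_off(): hands the job in, once; it reports no verdict.
The state is a dict: "clock": time; "joints": joint angles; "qvel": joint speeds; "effort": joint torques, N m; "position": TCP position; "eef_rot": TCP orientation; "ft_force": force on the tool from outside, world axes, zero at the start; "wrist_torque": the same for the moment, N m; "opening": finger opening in m.
Only numpy, scipy, OpenCV 4.12 (cv2) and the standard library are available. Lean on these libraries where they do the work, as an engineer would, in place of code of your own. Each camera call takes 0.05 s, during which the arm holds its last target.

### The job

Take the brass strainer cap with the two side lugs out of the wooden tray and close the green strainer pot with it: find the slots in the pot's collar with the lugs, push the cap in against the spring and turn it clockwise (seen from above) to the stop, so that it is locked when you let go. Work by feel and never force it: keep the push on the pot light, about 20 N, ease off when it meets the stop, and leave everything else where it is.

Things in the scene. Friction and masses are not known exactly. Their poses are not given: they have to be found in the camera images.
- cap_mid (a point): Middle (37 mm up of 74 mm) of the loose brass strainer cap, 0.16 to 0.25 kg, standing upright in the tray, wing uppermost; z is its axis, upwards. Bottom to top: brass spigot 45 mm in diameter (foot chamfered: 39 mm at the bottom end, 45 mm from 4 mm up), two lugs, flange 54 mm in diameter at 32 to 40 mm, black wing grip at 40 to 74 mm. A half turn gives the same cap.
- cap_lugs (a point): On the cap's axis at the lugs' mid height, 17 mm above the cap's bottom. The two steel lugs stick out along the cap's +x and -x to 30 mm from the axis, each 9 mm wide and 6 mm high (14 to 20 mm above the bottom).
- cap_wing (a point): Centre of the cap's black wing grip, 57 mm above the cap's bottom, 20 mm above cap_mid: 44 mm long along the cap's x (in line with the lugs), 14 mm thick along its y, 34 mm high. Take it by its two flat faces (normals +y and -y); the flange beneath it is 17 mm below this point.
- pot_mouth (a point): On the axis of the fixed green pot, level with the top of its aluminium collar, 90 mm above the work surface; z up. Outer rim 96 mm in diameter, 1 mm higher. Collar: bore 48 mm, two opposite slots 12 mm wide reaching 33 mm from the axis, a red dot outside each. The slots lie along the pot's x axis only to within 22 degrees either way (rigid; unmeasured: feel or look).
- pot_plate (a point): On the pot's axis, top of the black sprung plate in the bore, 16 mm below the collar's top (not updated when pressed). Lugs resting on the collar's top: the cap's bottom is 14 mm down, 2 mm above the plate. In the slots the spigot pushes the plate: 4 N at first, 0.5 N more per mm, 16 mm of travel until the cap's flange lands on the collar (lug bottoms 18 mm down).
- pot_ledge (a point): On the pot's axis, level with the underside of the collar's lip, 8 mm below the collar's top. Lug tops must be below it (lug bottoms over 14 mm below the collar's top, about 10 N of spring) to turn. Then the cap turns clockwise seen from above, 50 degrees from slot to pocket; hard stops about 3 degrees beyond either end.
- pot_pocket (a point): On the pot's axis, level with the roofs of the two locking pockets under the lip, 5 mm below the collar's top, 50 degrees clockwise of the slots. Locked, the spring holds the lug tops up against them: cap_mid 12 mm and flange underside 7 mm above the collar's top. Released half turned, the cap sits 3 mm lower; released unturned, it springs up 9 mm higher.
- tray: Fixed plywood tray, 170 mm along x, 320 mm along y, 28 mm high, walls and floor 6 mm thick (the wall's top is 22 mm above its inner floor); origin at the centre of its underside.
- blind: Bystander in the tray: plain steel plug without lugs, 56 mm in diameter, 52 mm high, with a round knob; origin at the centre of its underside. Leave it.
- nut: Bystander in the tray: brass hexagon nut, 32 mm across flats, 18 mm high; origin at the centre of its underside. Leave it.
- wrench: Bystander: steel wrench lying on the counter. Leave it.
- driver: Bystander: screwdriver lying on the counter. Leave it.
- oil: Bystander: blue plastic bottle with a red cap, 60 mm in diameter, 150 mm high; origin at the centre of its underside. Leave it.
- hoop: Bystander: copper ring, 60 mm in diameter, 16 mm high; origin at the centre of its underside. Leave it.
- carton: Bystander: small cardboard box, 90 x 70 x 60 mm; origin at the centre of its underside. Leave it.
- pot: The pot as a whole: origin at the centre of the underside of its base plate, axes as for its mouth. Brass pipe stubs stick out 76 mm along +y and -y, 34 mm up.
Mind the look-alikes: they are no part of the job. Leave any blue or turquoise look-alike of the part that bears cap_mid alone.

How it is judged:
By the outcome, as a careful person would: the job done as asked, in the order asked, and still so for the second after the job is handed in, with the robot touching nothing.
It also fails if it takes over 72 s, if anything falls off the work surface, if the arm or the gripper's body presses on something with over 40 N, if the wrist force passes 120 N, or if a joint passes its speed limit or range.

## Working session

There is one attempt and no reset: what is moved stays moved. The work goes in short steps, Python scripts to look and compute and a tool call to move; the robot and the scene stay as the last step left them, time stands still between calls to the robot, and variables do not carry over. Pictures are saved under pics/ and viewed, and the job is handed in when it is done.

Besides the shell and the picture viewer there is one more tool, called after "Emit:" in YAML: its name, and indented under it one key for each argument. send_rows: Moves the arm, as the interface text tells. Its arguments: {"type":"object","properties":{"steps":{"type":"array"},"force":{"type":"number"}},"required":["steps"]}

```bash
mkdir -p pics; ls; python3 - <<'E'
from plant import arm
import cv2,numpy as np
s=arm.observe()
for k in s: print(k,s[k])
for n in ("top","side","wrist"):
    im=arm.capture(n); cv2.imwrite(f"pics/{n}0.png",im)
    print(n,arm.camera_info(n))
E
```

```text
pics
clock 0.0
joints [-1.29982718e+00  1.16492853e-01  1.44229511e+00  1.84551529e-05
  1.58399818e+00 -3.78171279e-02]
qvel [ 0.00048741  0.00086281  0.00081794  0.00080396  0.00052546 -0.00068824]
effort [ 3.35610268e-03 -7.31985426e+01 -6.32491136e+01  7.40827568e-05
  6.05823967e-03  2.33326301e-05]
position [ 0.20506619 -0.64288627  0.23053901]
eef_rot [ 0.97954553  1.34055091 -0.97829355]
ft_force [-0.4130533   0.38475987  0.12137937]
wrist_torque [-0.00831622  0.02433152  0.03774373]
opening 0.08533745260448089
top {'intrinsics': array([[457.64229405,   0.        , 255.78723505],
       [  0.        , 457.64229405, 195.57150742],
       [  0.        ,   0.        ,   1.        ]]), 'world_to_cam': array([[ 0.02705095, -0.99960726,  0.00731981,  0.03341216],
       [ 0.98832368,  0.02784256,  0.14980355, -0.55369373],
       [-0.14994852,  0.00318201,  0.98868868, -1.40414413],
       [ 0.        ,  0.        ,  0.        ,  1.        ]])}
side {'intrinsics': array([[423.40267885,   0.        , 254.02488591],
       [  0.        , 423.40267885, 193.2983241 ],
       [  0.        ,   0.        ,   1.        ]]), 'world_to_cam': array([[-0.976794  , -0.21356698,  0.01620554,  0.56403139],
       [ 0.15862555, -0.67051414,  0.72474045, -0.08896452],
       [-0.14391459,  0.71049274,  0.68883137, -1.12776691],
       [ 0.        ,  0.        ,  0.        ,  1.        ]])}
wrist {'intrinsics': array([[293.1804191 ,   0.        , 245.80152547],
       [  0.        , 293.1804191 , 193.19844274],
       [  0.        ,   0.        ,   1.        ]]), 'hand_eye': array([[-6.14052300e-04,  3.15329306e-01, -9.48982113e-01,
        -1.42473856e-01],
       [ 7.94140848e-04,  9.48982147e-01,  3.15328803e-01,
         8.09784801e-02],
       [ 9.99999496e-01, -5.59997083e-04, -8.33140552e-04,
        -6.52121773e-04],
       [ 0.00000000e+00,  0.00000000e+00,  0.00000000e+00,
         1.00000000e+00]])}
```

View pics/top0.png

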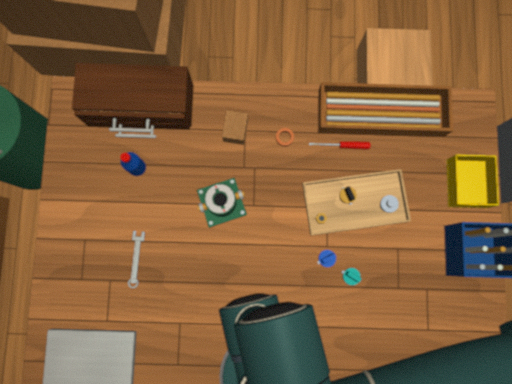

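View pics/side0.png

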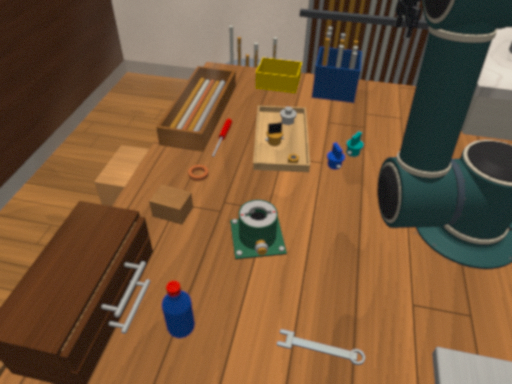

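View pics/wrist0.png

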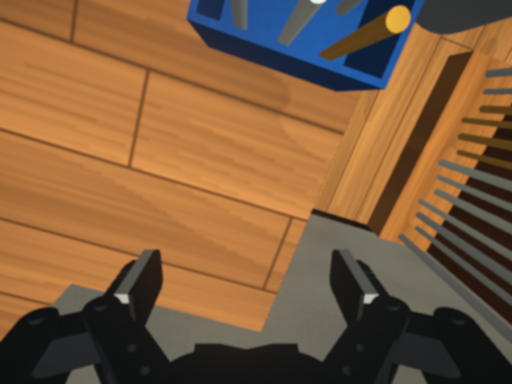

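The top view shows these candidates:
- brass cap with black wing in the tray at (347,194)
- steel blind plug at (390,204)
- nut at (320,218)
- blue look-alike at (327,258) and turquoise one at (352,277), both outside the tray
- pot at (221,200)

I choose the brass cap at (347,194) and check it in a close crop.

```bash
cat > h.py <<'E'
from plant import arm
import cv2,numpy as np
from scipy.spatial.transform import Rotation as R
def K(n): return arm.camera_info(n)["intrinsics"]
def w2c(n,s=None):
    ci=arm.camera_info(n)
    if n!="wrist": return ci["world_to_cam"]
    T=np.eye(4);T[:3,:3]=R.from_rotvec(s["eef_rot"]).as_matrix();T[:3,3]=s["position"]
    return np.linalg.inv(T@ci["hand_eye"])
def ray(n,px,z,s=None):
    M=w2c(n,s);k=K(n)
    d=np.array([(px[0]-k[0,2])/k[0,0],-(px[1]-k[1,2])/k[1,1],-1.])
    Ri=M[:3,:3].T;o=-Ri@M[:3,3];d=Ri@d
    return o+d*(z-o[2])/d[2]
def proj(n,p,s=None):
    M=w2c(n,s);k=K(n);c=M[:3,:3]@np.asarray(p)+M[:3,3]
    return np.array([k[0,2]+k[0,0]*c[0]/-c[2],k[1,2]+k[1,1]*(-c[1])/-c[2]])
E
python3 - <<'E'
from h import *
im=cv2.imread("pics/top0.png")
a=cv2.resize(im[165:240,300:415],None,fx=6.5,fy=6.5,interpolation=cv2.INTER_CUBIC)
b=cv2.resize(im[170:232,190:252],None,fx=8,fy=8,interpolation=cv2.INTER_CUBIC)
cv2.imwrite("pics/a.png",a);cv2.imwrite("pics/b.png",b)
print(ray("top",(348,192),.08),ray("top",(220,199),.09))
s=cv2.imread("pics/side0.png")
c=cv2.resize(s[100:175,245:315],None,fx=7,fy=7,interpolation=cv2.INTER_CUBIC);cv2.imwrite("pics/c.png",c)
c=cv2.resize(s[190:265,220:295],None,fx=7,fy=7,interpolation=cv2.INTER_CUBIC);cv2.imwrite("pics/d.png",c)
E
```

```text
[ 0.56586936 -0.23502622  0.08      ] [0.53158561 0.15755135 0.09      ]
```

View pics/a.png

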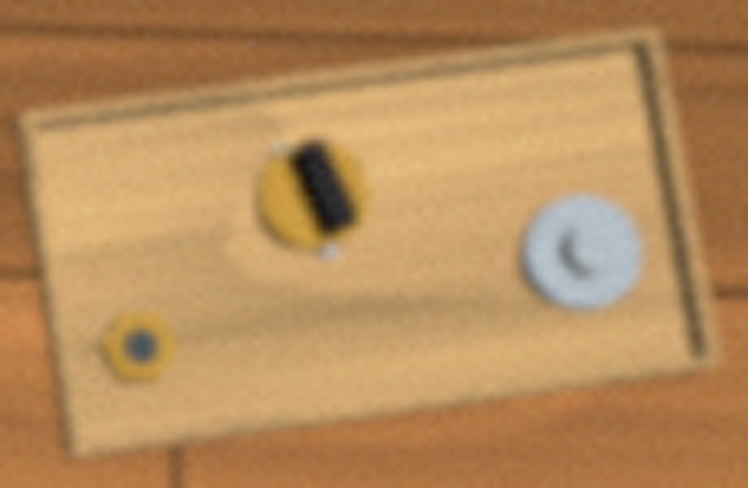

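View pics/b.png

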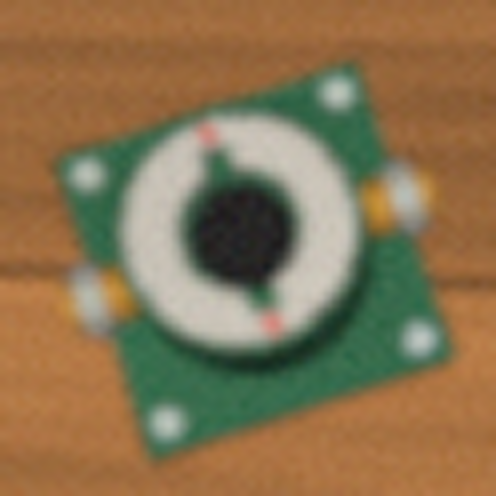

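View pics/c.png

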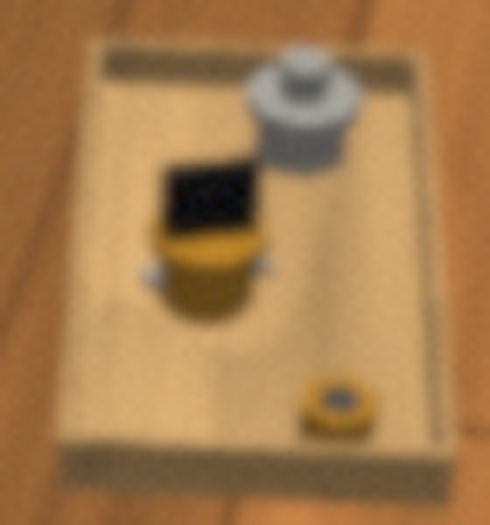

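View pics/d.png

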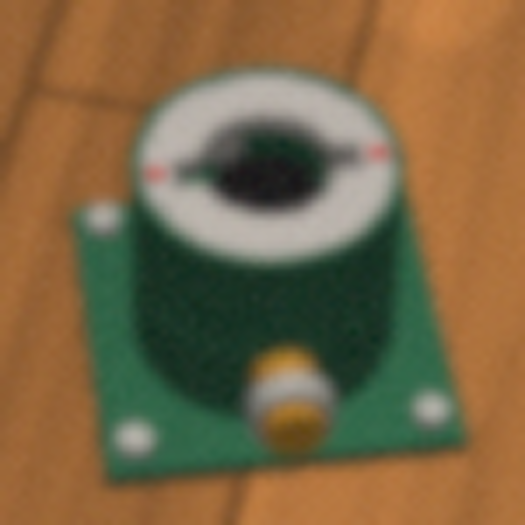

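The crops confirm it: brass body, black wing and two steel lugs at crop a (280,150) and (330,252). The pot's red dots show at crop b (206,131) and (274,325). Now I compute the poses.

```bash
python3 - <<'E'
from h import *
def un(X,f,o): return ((X[0]+.5)/f-.5+o[0],(X[1]+.5)/f-.5+o[1])
g=lambda n,X,f,o,z: ray(n,un(X,f,o),z)
A=[g("top",x,6.5,(300,165),.023) for x in ((280,150),(330,252))]
d=A[1]-A[0];print("lugs",A,np.linalg.norm(d),np.degrees(np.arctan2(d[1],d[0])))
B=[g("top",x,8,(190,170),.09) for x in ((206,131),(274,325))]
d=B[1]-B[0];print("dots",(B[0]+B[1])/2,np.linalg.norm(d),np.degrees(np.arctan2(d[1],d[0])))
S=[g("side",x,7,(220,190),.09) for x in ((156,173),(377,152))]
d=S[1]-S[0];print("dots side",(S[0]+S[1])/2,np.linalg.norm(d),np.degrees(np.arctan2(d[1],d[0])))
print("flange top",g("top",(312,195),6.5,(300,165),.046))
S=[g("side",x,7,(245,100),.080) for x in ((165,170),(255,162))]
d=S[1]-S[0];print("wing side",(S[0]+S[1])/2,np.linalg.norm(d),np.degrees(np.arctan2(d[1],d[0])))
S=[g("side",x,7,(245,100),.023) for x in ((152,275),(263,268))]
d=S[1]-S[0];print("lug side",(S[0]+S[1])/2,np.linalg.norm(d),np.degrees(np.arctan2(d[1],d[0])))
print(g("side",(267,162),7,(220,190),.09),g("top",(240,231),8,(190,170),.09))
s=arm.observe();print(R.from_rotvec(s["eef_rot"]).as_matrix())
# hand view
E
```

```text
lugs [array([ 0.58896047, -0.22968858,  0.023     ]), array([ 0.53876338, -0.25423312,  0.023     ])] 0.055876493865384964 -153.94305453503438
dots [0.53457839 0.15905208 0.09      ] 0.0793197230645261 -158.7199562078388
dots side [0.53443561 0.16156382 0.09      ] 0.07755743391641108 -159.30651124253066
flange top [ 0.56321907 -0.24071111  0.046     ]
wing side [ 0.56519667 -0.23896857  0.08      ] 0.04112389821689955 -157.51849863063967
lug side [ 0.5633385  -0.23817829  0.023     ] 0.051693842380140256 -160.39210626743323
[0.53447589 0.16134941 0.09      ] [0.53327872 0.15895044 0.09      ]
[[-2.14005642e-04  9.52689411e-01  3.03945455e-01]
 [ 8.09935849e-04  3.03945527e-01 -9.52689068e-01]
 [-9.99999649e-01  4.22954839e-05 -8.36663365e-04]]
```

Emit:
send_rows:
  steps:
    - [-1,[0,0.015,-0.047],[0,0,0]]
    - [-1,[0,0.015,-0.047],[0,0,0]]
    - [-1,[0,0.015,-0.047],[0,0,0]]
    - [-1,[0,0.015,-0.047],[0,0,0]]
    - [-1,[0,0.045,-0.0095],[0,0,0]]
    - [-1,[0,0.045,-0.0095],[0,0,0]]
    - [-1,[0,0.045,-0.0095],[0,0,0]]
    - [-1,[0,0.045,-0.0095],[0,0,0]]
    - [-1,[0,0.045,-0.0095],[0,0,0]]
    - [-1,[0,0.045,-0.0095],[0,0,0]]
    - [-1,[0,0.045,-0.0095],[0,0,0]]
    - [-1,[0,0.045,-0.0095],[0,0,0]]

```text
clock: 1.35
position: [0.5265, -0.2625, 0.2312]
eef_rot: [0.979, 1.34, -0.979]
ft_force: [0.3, -0.7, -0.4]
opening: 0.0851
```

```bash
cat > look.py <<'E'
import sys
from h import *
s=arm.observe();im=arm.capture("wrist");cv2.imwrite(f"pics/{sys.argv[1]}.png",im)
np.savez(f"pics/{sys.argv[1]}.npz",position=s["position"],eef_rot=s["eef_rot"])
print(s["clock"],s["position"],s["ft_force"],s["opening"],s["wrist_torque"]);M=R.from_rotvec(s["eef_rot"]).as_matrix();print(M, np.degrees(np.arctan2(M[1,2],M[0,2])))
E
python3 look.py w1
```

```text
1.35 [ 0.52650505 -0.26252207  0.23119331] [ 0.31440957 -0.65064246 -0.43119499] 0.08514558133856595 [-0.07551351 -0.01988721  0.03462934]
[[-1.32258768e-05  9.52638962e-01  3.04103615e-01]
 [-3.70629312e-05  3.04103614e-01 -9.52638961e-01]
 [-9.99999999e-01 -2.38704569e-05  3.12855553e-05]] -72.29575662235435
```

View pics/w1.png

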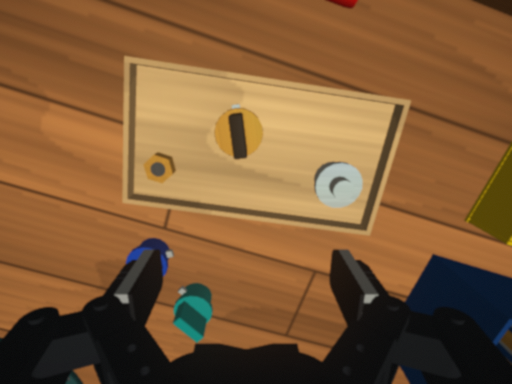

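The wrist view shows the cap at (239,133) with its wing running from about (236,113) to (240,158), the blind at (340,186), the nut at (158,168) and the look-alikes at the bottom. I measure the wing by segmentation.

```bash
cat > seg.py <<'E'
import sys
from h import *
n=sys.argv[1];x0,y0,x1,y1=map(int,sys.argv[2:6])
s=dict(np.load(f"pics/{n}.npz"));im=cv2.imread(f"pics/{n}.png")
c=im[y0:y1,x0:x1]
f=min(800//(x1-x0),600//(y1-y0));cv2.imwrite(f"pics/{n}c.png",cv2.resize(c,None,fx=f,fy=f,interpolation=cv2.INTER_CUBIC));print("f",f)
m=(c.max(2)<70).astype(np.uint8)
nn,l,st,ce=cv2.connectedComponentsWithStats(m)
i=1+np.argmax(st[1:,4]);ys,xs=np.where(l==i)
r=cv2.minAreaRect(np.c_[xs+x0,ys+y0].astype(np.float32));print(r,ce[i]+[x0,y0],st[i])
P=cv2.boxPoints(r)
for z in(.08,.046):
  W=np.array([ray("wrist",p,z,s) for p in P]);print(W.mean(0));e=[(W[(k+1)%4]-W[k])[:2] for k in range(2)]
  for q in e: print(np.linalg.norm(q),np.degrees(np.arctan2(q[1],q[0])))
E
python3 seg.py w1 200 95 280 175
```

```text
f 7
((237.48463439941406, 135.37692260742188), (43.0400505065918, 11.783299446105957), 82.87498474121094) [237.57831325 135.18273092] [ 30  19  16  44 498]
[ 0.56510368 -0.24114721  0.08      ]
0.01142296515439417 -65.3697037675622
0.04211453223594517 -155.1909052631833
[ 0.56066366 -0.24159622  0.046     ]
0.01274549479894034 -65.3697037675622
0.04699047439241819 -155.1909052631833
```

View pics/w1c.png

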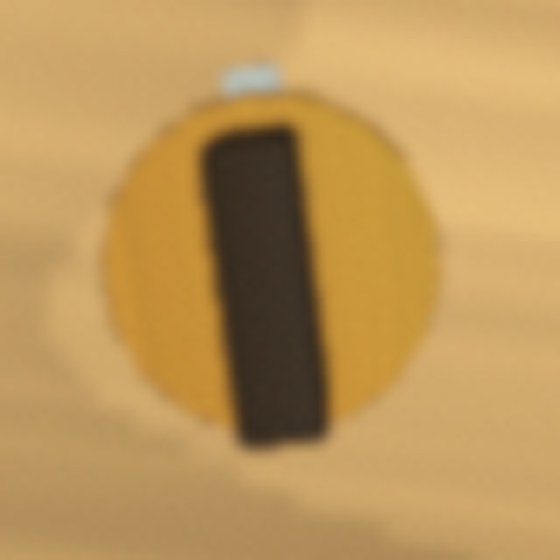

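Emit:
send_rows:
  steps:
    - [-1,[0.02,0.0429,-0.0094],[0,0,0]]
    - [-1,[0.04,0,0],[-0.124,0,0]]
    - [-1,[0.04,0,0],[0,0,0]]
    - [-1,[0,0,0],[0,0,0]]

```text
clock: 1.8
position: [0.5609, -0.2407, 0.1255]
eef_rot: [0.885, 1.392, -0.886]
ft_force: [-0.5, 0.1, -0.1]
opening: 0.0856
```

```bash
python3 look.py w2; python3 seg.py w2 180 110 310 240
```

```text
1.8 [ 0.56093314 -0.24065467  0.12545636] [-0.53370898  0.06653304 -0.14851597] 0.0856034032959047 [ 0.01518524  0.01174495 -0.00974931]
[[-0.00775831  0.90764123  0.41967511]
 [ 0.00372686  0.41971107 -0.90765011]
 [-0.99996296 -0.00547776 -0.0066389 ]] -65.18533864277866
f 4
((249.5, 206.5), (65.0, 17.0), 90.0) [249.52905983 206.91282051] [  61   64   18   66 1170]
[ 0.56879307 -0.23894895  0.08      ]
0.011226784402641393 -65.04815301760843
0.047844453518841756 -154.37563388254006
[ 0.55672626 -0.24482316  0.046     ]
0.013262755765050272 -65.04815301760836
0.05652101964151052 -154.37563388254006
```

View pics/w2.png

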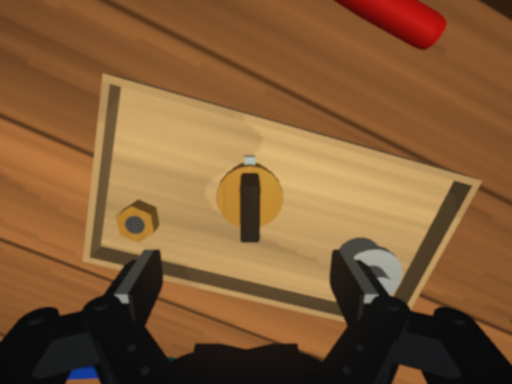

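Emit:
send_rows:
  steps:
    - [-1,[0,0,0],[0,0,0]]

```text
clock: 1.95
position: [0.5635, -0.2424, 0.1335]
eef_rot: [0.885, 1.381, -0.885]
ft_force: [-0.1, 0.2, 1.1]
opening: 0.0857
```

```bash
python3 look.py w3; python3 seg.py w3 190 130 310 250; python3 - <<'E'
from h import *
s=dict(np.load("pics/w3.npz"));im=cv2.imread("pics/w3.png")
h=cv2.cvtColor(im,cv2.COLOR_BGR2HSV)[130:250,190:310]
m=((h[...,1]>165)&(h[...,2]>90)).astype(np.uint8)
n,l,st,ce=cv2.connectedComponentsWithStats(m);print(st)
ys,xs=np.where(m>0)
cs=cv2.findContours(m,0,1)[0];c=max(cs,key=len)
e=cv2.fitEllipse(cv2.convexHull(c));print(e)
print(ray("wrist",(e[0][0]+190,e[0][1]+130),.046,s))
E
```

```text
1.95 [ 0.56353481 -0.24238847  0.13353571] [-0.05556469  0.23571166  1.08676803] 0.08571643575469165 [-0.04782638 -0.01571327 -0.05145616]
[[ 1.70391380e-03  9.08109559e-01  4.18729180e-01]
 [-7.74213514e-04  4.18730860e-01 -9.08110053e-01]
 [-9.99998249e-01  1.22315546e-03  1.41655198e-03]] -65.24559223327356
f 5
((245.0, 206.0), (64.0, 16.0), 90.0) [245.17867166 206.00187091] [  47   44   17   65 1069]
[ 0.56805945 -0.23922571  0.08      ]
0.011034307182216737 -65.23101123666407
0.04897426271063304 -154.75804241215408
[ 0.55617241 -0.24468642  0.046     ]
0.012947349525675455 -65.23101123666419
0.05746503940897501 -154.7580424121541
[[    0     0   120   120 12301]
 [  115     0     5     2     6]
 [   24    35    63    60  2093]]
((55.267295837402344, 65.62606048583984), (61.38699722290039, 62.43906784057617), 86.6305160522461)
[ 0.56556911 -0.24059792  0.046     ]
```

View pics/w3c.png

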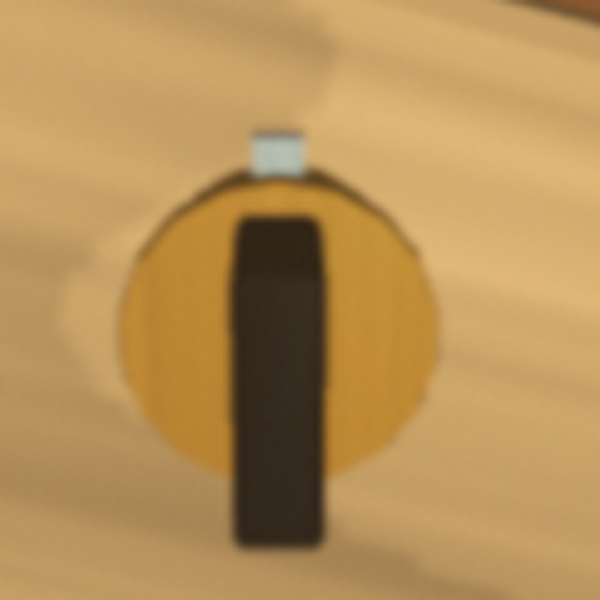

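Emit:
send_rows:
  steps:
    - [-1,[0.03,0.002,0],[0,0,0]]
    - [-1,[0.03,0,0],[0,0,0]]
    - [-1,[0.015,0,0],[0,0,0]]
    - [-1,[0.005,0,0],[0,0,0]]
    - [-1,[0,0,0],[0,0,0]]
    - [-1,[0,0,0],[0,0,0]]
  force: 60

```text
clock: 2.6
position: [0.5656, -0.2415, 0.0532]
eef_rot: [0.885, 1.381, -0.884]
ft_force: [0.3, 0.4, 0.2]
opening: 0.0861
```

Emit:
send_rows:
  steps:
    - [1,[0,0,0],[0,0,0]]
    - [1,[0,0,0],[0,0,0]]
    - [1,[0,0,0],[0,0,0]]
    - [1,[0,0,0],[0,0,0]]
    - [1,[0,0,0],[0,0,0]]
    - [1,[0,0,0],[0,0,0]]
  force: 60

```text
clock: 3.2
position: [0.565, -0.2412, 0.0515]
eef_rot: [0.885, 1.383, -0.885]
ft_force: [-0.1, 0.2, 2.3]
opening: 0.013
```

```bash
python3 look.py w4
```

```text
3.2 [ 0.56499154 -0.2411613   0.05148278] [-0.13579445  0.2376076   2.26469865] 0.012998032256728098 [ 0.00513539 -0.02185463 -0.00189149]
[[ 3.06676934e-04  9.07796259e-01  4.19411323e-01]
 [-1.68090653e-04  4.19411384e-01 -9.07796267e-01]
 [-9.99999939e-01  2.07901052e-04  2.81215863e-04]] -65.20257151391563
```

View pics/w4.png

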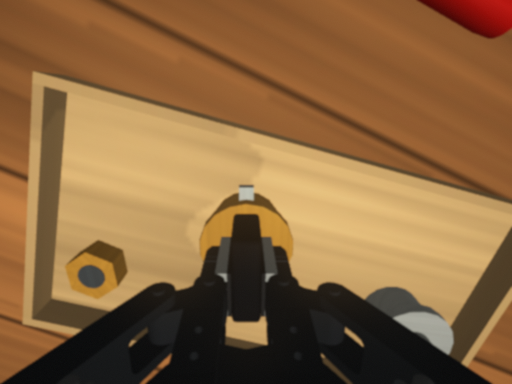

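Both pads are on the wing (opening 13 mm). Next I lift and carry it to beside the pot for a close look at the slots.

Emit:
send_rows:
  steps:
    - [1,[-0.02,0,0],[0,0,0]]
    - [1,[-0.05,0,0],[0,0,0]]
    - [1,[-0.05,0,0],[0,0,0]]
    - [1,[-0.02,0.014,-0.04],[0,0,0]]
    - [1,[0,0.014,-0.041],[0,0,0]]
    - [1,[0,0.014,-0.041],[0,0,0]]
    - [1,[0,0.014,-0.041],[0,0,0]]
    - [1,[0,0.014,-0.041],[0,0,0]]
    - [1,[0,0.014,-0.041],[0,0,0]]
    - [1,[0,0.014,-0.041],[0,0,0]]
    - [1,[0,0,0],[0,0,0]]
    - [1,[0,0,0],[0,0,0]]

```text
clock: 4.45
position: [0.5336, 0.0604, 0.191]
eef_rot: [0.883, 1.384, -0.884]
ft_force: [-0.1, -0.1, -2.0]
opening: 0.0132
```

```bash
python3 look.py w5
```

```text
4.45 [0.53360925 0.0604409  0.19102488] [-0.08823593 -0.11834164 -2.03814223] 0.013159892488889968 [-3.29144124e-02  1.98738202e-05  3.81217283e-02]
[[-4.62106048e-04  9.06949740e-01  4.21238596e-01]
 [-1.61502374e-04  4.21238568e-01 -9.06949857e-01]
 [-9.99999880e-01 -4.87138048e-04 -4.81823544e-05]] -65.08718998946523
```

View pics/w5.png

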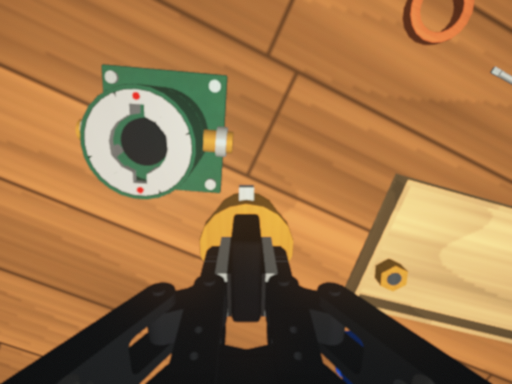

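The pot shows clearly at (139,143), with dots at (136,96) and (140,190). The cap hangs in the grip with its far lug at (246,192).

```bash
python3 - <<'E'
from h import *
s=dict(np.load("pics/w5.npz"));im=cv2.imread("pics/w5.png")
x0,y0,x1,y1=70,75,210,205
c=im[y0:y1,x0:x1].astype(int)
cv2.imwrite("pics/w5c.png",cv2.resize(im[y0:y1,x0:x1],None,fx=4,fy=4,interpolation=cv2.INTER_CUBIC))
b,g,r=c[...,0],c[...,1],c[...,2]
m=((r-b>80)&(r-g>80)).astype(np.uint8)
n,l,st,ce=cv2.connectedComponentsWithStats(m)
D=[]
for i in range(1,n):
    if st[i,4]>=6: print("dot",ce[i]+[x0,y0],st[i,4]);D.append(ray("wrist",ce[i]+[x0,y0],.09,s))
d=D[0]-D[-1];print((D[0]+D[-1])/2,np.linalg.norm(d),np.degrees(np.arctan2(d[1],d[0])))
w=((c.min(2)>130)).astype(np.uint8)
cs=cv2.findContours(w,0,1)[0];k=max(cs,key=cv2.contourArea)
e=cv2.fitEllipse(cv2.convexHull(k));print(e);p=(e[0][0]+x0,e[0][1]+y0);print("collar",ray("wrist",p,.09,s))
# contour -> world circle fit
W=np.array([ray("wrist",q[0]+[x0,y0],.09,s)[:2] for q in cv2.convexHull(k)]);A=np.c_[2*W,np.ones(len(W))]
q=np.linalg.lstsq(A,(W**2).sum(1),rcond=None)[0];print("fit",q[:2],np.sqrt(q[2]+q[:2]@q[:2]))
# far lug end of cap: white
print("lug proj pred", proj("wrist",np.array(s["position"])+R.from_rotvec(s["eef_rot"]).as_matrix()@[.0455-.020,.0265,0],s))
c=im[180:205,235:260];print(np.argwhere(c.min(2)>170).mean(0)+[180,235])
ex=lambda n: None
E
```

```text
dot [135.71111111  95.46666667] 45
dot [139.5 189.5] 32
[0.53398955 0.16001689 0.09      ] 0.07795618579703074 20.605344759287377
((67.62471771240234, 66.7671890258789), (100.98236083984375, 113.15216827392578), 133.46702575683594)
collar [0.53640167 0.16088153 0.09      ]
fit [0.53410588 0.15981348] 0.04420164624407271
lug proj pred [246.65576776 191.20079362]
[193.27380952 245.70833333]
```

View pics/w5c.png

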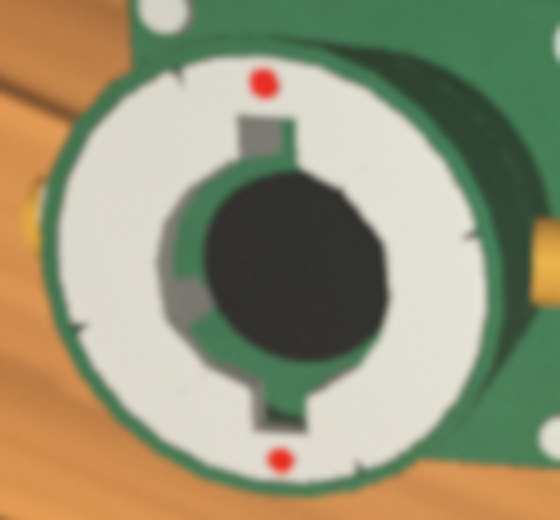

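Emit:
send_rows:
  steps:
    - [1,[0,0.0212,-0.045],[0,0,0]]
    - [1,[0,0.0212,-0.045],[0,0,0]]
    - [1,[0.02,0,0],[0.075,0,0]]
    - [1,[0.025,0,0],[0,0,0]]
    - [1,[0,0,0],[0,0,0]]
    - [1,[0,0,0],[0,0,0]]

```text
clock: 5.1
position: [0.5348, 0.1581, 0.1466]
eef_rot: [0.942, 1.358, -0.943]
ft_force: [1.1, 0.0, -1.8]
opening: 0.0128
```

```bash
python3 look.py w6; python3 - <<'E'
from plant import arm;import cv2
im=arm.capture("side");cv2.imwrite("pics/s6.png",cv2.resize(im[150:270,200:320],None,fx=5,fy=5,interpolation=cv2.INTER_CUBIC))
E
```

```text
5.1 [0.53484177 0.15814822 0.14657293] [ 1.11163641  0.02513696 -1.77407061] 0.01277690208763252 [-0.01184385 -0.01510851  0.00977589]
[[-7.06523850e-04  9.37052024e-01  3.49189068e-01]
 [-2.84899893e-04  3.49188952e-01 -9.37052290e-01]
 [-9.99999710e-01 -7.61533720e-04  2.02556989e-05]] -69.56227708350269
```

View pics/w6.png

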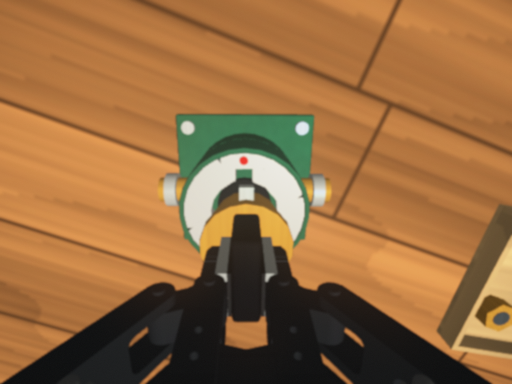

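View pics/s6.png

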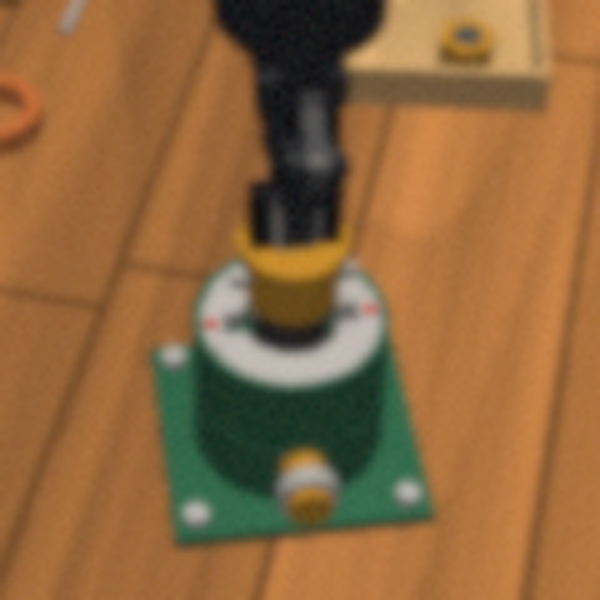

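Wrist view: dot at column 243.5 against lug at 246, so I shift about 2 mm along tool -z. Then I descend into the bore.

Emit:
send_rows:
  steps:
    - [1,[0,0,-0.002],[0,0,0]]
    - [1,[0.008,0,0],[0,0,0]]
    - [1,[0.006,0,0],[0,0,0]]
    - [1,[0.005,0,0],[0,0,0]]
    - [1,[0,0,0],[0,0,0]]

```text
clock: 5.7
position: [0.5337, 0.1609, 0.1263]
eef_rot: [0.941, 1.358, -0.942]
ft_force: [0.8, 0.3, -3.0]
opening: 0.0133
```

```bash
python3 look.py w7
```

```text
5.7 [0.53373237 0.16088999 0.12631868] [ 0.78196193  0.33855391 -2.99802248] 0.013271880412859573 [-0.13356953 -0.35642842  0.03303629]
[[-7.59821653e-04  9.36638955e-01  3.50295434e-01]
 [-3.79759418e-04  3.50295239e-01 -9.36639259e-01]
 [-9.99999639e-01 -8.44706780e-04  8.95355563e-05]] -69.49461368667328
```

View pics/w7.png

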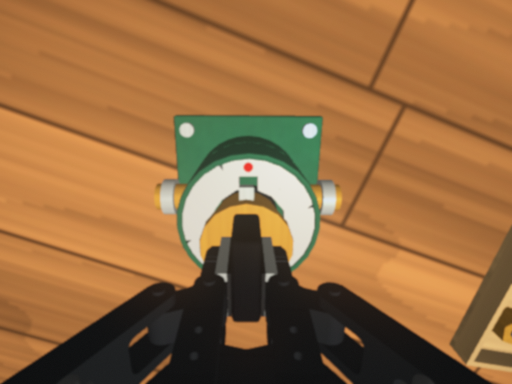

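Emit:
send_rows:
  steps:
    - [1,[0,0,0.001],[0,0,0]]
    - [1,[0.003,0,0],[0,0,0]]
    - [1,[0,0,0],[0,0,0]]

```text
clock: 6.05
position: [0.5341, 0.1601, 0.1239]
eef_rot: [0.942, 1.358, -0.942]
ft_force: [0.2, 0.5, -2.6]
opening: 0.0131
```

```bash
python3 look.py w8; python3 -c "
import cv2;im=cv2.imread('pics/w8.png');cv2.imwrite('pics/w8c.png',cv2.resize(im[130:290,165:335],None,fx=3.5,fy=3.5,interpolation=cv2.INTER_CUBIC))"
```

```text
6.05 [0.53410657 0.16006007 0.12394699] [ 0.21242125  0.49351586 -2.58852801] 0.013127979769364799 [ 0.01344924 -0.04243139 -0.00951951]
[[-4.83054824e-04  9.36665973e-01  3.50223673e-01]
 [-2.04124147e-05  3.50223705e-01 -9.36666086e-01]
 [-9.99999883e-01 -4.59609982e-04 -1.50057636e-04]] -69.49900319656894
```

View pics/w8c.png

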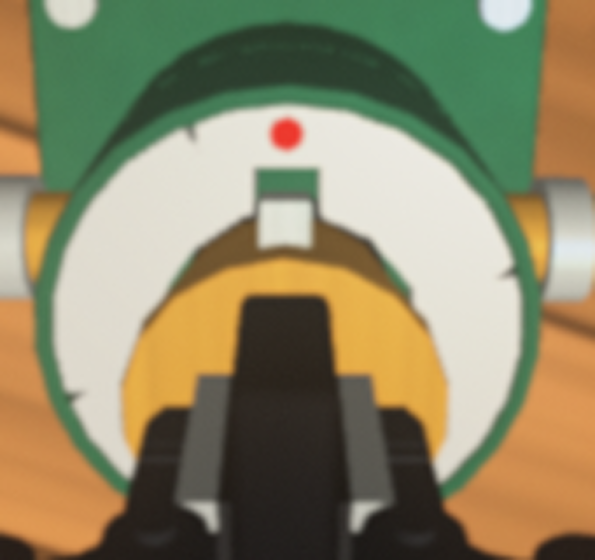

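The lug is centred on the slot (285 against 286.5 in the crop), with no side load. I push in by small steps.

Emit:
send_rows:
  steps:
    - [1,[0.002,0,0],[0,0,0]]
    - [1,[0.002,0,0],[0,0,0]]
    - [1,[0.001,0,0],[0,0,0]]
    - [1,[0,0,0],[0,0,0]]

```text
clock: 6.5
position: [0.5343, 0.1601, 0.1194]
eef_rot: [0.942, 1.357, -0.942]
ft_force: [-1.9, -1.3, 0.5]
opening: 0.0132
```

Emit:
send_rows:
  steps:
    - [1,[0.001,-0.0007,0],[0,0,0]]
    - [1,[0.002,0,0],[0,0,0]]
    - [1,[0,0,0],[0,0,0]]

```text
clock: 6.8
position: [0.5339, 0.1599, 0.1164]
eef_rot: [0.942, 1.357, -0.941]
ft_force: [2.7, 1.0, 3.0]
opening: 0.0126
```

```bash
python3 look.py w9; python3 -c "
import cv2;im=cv2.imread('pics/w9.png');cv2.imwrite('pics/w9c.png',cv2.resize(im[130:290,165:335],None,fx=3.5,fy=3.5,interpolation=cv2.INTER_CUBIC))"
```

```text
6.8 [0.53390789 0.15990208 0.11643729] [2.713428   0.95564399 2.98667501] 0.012569063705519629 [ 0.22971582 -0.44730261 -0.00652411]
[[ 8.98517743e-04  9.36682988e-01  3.50177345e-01]
 [ 2.74478417e-04  3.50177242e-01 -9.36683417e-01]
 [-9.99999559e-01  9.37742793e-04  5.75412008e-05]] -69.50183728410863
```

View pics/w9c.png

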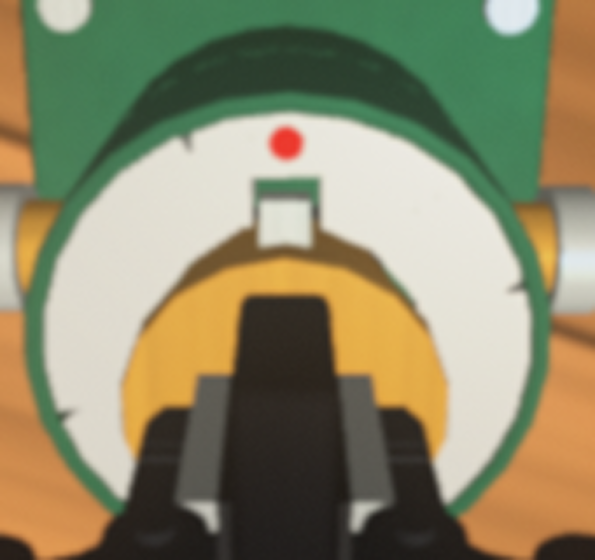

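The lugs are in the slots and the spring force matches (about 5 N). I go on down.

Emit:
send_rows:
  steps:
    - [1,[0.002,0.0004,0],[0,0,0]]
    - [1,[0.002,0,0],[0,0,0]]
    - [1,[0.002,0,0],[0,0,0]]
    - [1,[0,0,0],[0,0,0]]

```text
clock: 7.25
position: [0.534, 0.16, 0.1102]
eef_rot: [0.942, 1.357, -0.942]
ft_force: [-0.7, 0.2, 6.4]
opening: 0.0129
```

Emit:
send_rows:
  steps:
    - [1,[0.002,0,0],[0,0,0]]
    - [1,[0.001,0,0],[0,0,0]]
    - [1,[0.001,0,0],[0,0,0]]
    - [1,[0,0,0],[0,0,0]]

```text
clock: 7.65
position: [0.5341, 0.16, 0.1065]
eef_rot: [0.942, 1.357, -0.942]
ft_force: [-0.3, 0.4, 8.5]
opening: 0.0129
```

Emit:
send_rows:
  steps:
    - [1,[0.001,0,0],[0,0,0]]
    - [1,[0,0,0],[0.05,0,0]]
    - [1,[0,0,0],[0.05,0,0]]
    - [1,[0,0,0],[0.05,0,0]]
    - [1,[0,0,0],[0,0,0]]

```text
clock: 8.15
position: [0.5342, 0.16, 0.1057]
eef_rot: [1.057, 1.299, -1.056]
ft_force: [-0.5, -0.9, 7.2]
opening: 0.0132
```

```bash
python3 look.py w10
```

```text
8.15 [0.53419158 0.16001435 0.10570762] [-0.5354741  -0.85609594  7.1684506 ] 0.01316245645300922 [-0.02945964  0.03498584 -0.09319801]
[[ 6.52075184e-04  9.78867030e-01  2.04496728e-01]
 [ 1.39207289e-04  2.04496681e-01 -9.78867248e-01]
 [-9.99999778e-01  6.66762476e-04 -2.91821537e-06]] -78.1999604283152
```

View pics/w10.png

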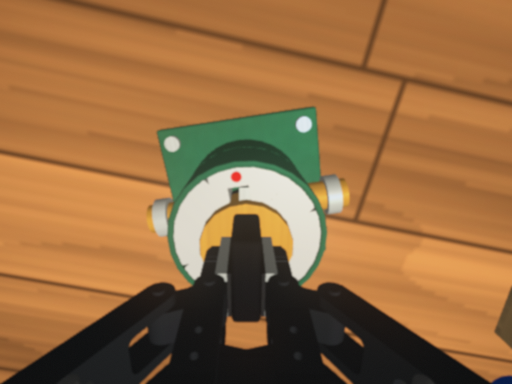

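Emit:
send_rows:
  steps:
    - [1,[0,0,0],[0.08,0,0]]
    - [1,[0,0,0],[0.08,0,0]]
    - [1,[0,0,0],[0.08,0,0]]
    - [1,[0,0,0],[0.08,0,0]]
    - [1,[0,0,0],[0,0,0]]

```text
clock: 8.7
position: [0.5342, 0.16, 0.1058]
eef_rot: [1.294, 1.152, -1.293]
ft_force: [0.3, -0.4, 7.7]
opening: 0.013
```

```bash
cat > st.py <<'E'
from h import *
s=arm.observe();M=R.from_rotvec(s["eef_rot"]).as_matrix();print(s["position"],s["ft_force"],s["wrist_torque"],np.degrees(np.arctan2(M[1,2],M[0,2])),s["joints"][5])
E
python3 st.py
```

```text
[0.53424744 0.15999906 0.10576155] [ 0.31349946 -0.37253567  7.74223851] [ 0.02146317  0.02208891 -0.04829981] -96.60391396650006 1.9313103976494124
```

Emit:
send_rows:
  steps:
    - [1,[0,0,0],[0.08,0,0]]
    - [1,[0,0,0],[0.08,0,0]]
    - [1,[0,0,0],[0.08,0,0]]
    - [1,[0,0,0],[0.06,0,0]]
    - [1,[0,0,0],[0.04,0,0]]
    - [1,[0,0,0],[0,0,0]]

```text
clock: 9.3
position: [0.5342, 0.16, 0.1058]
eef_rot: [1.536, 0.959, -1.534]
ft_force: [-0.7, 0.0, 7.8]
opening: 0.0131
```

```bash
python3 st.py
```

```text
[0.53422533 0.16000476 0.10575368] [-0.70421294  0.01374435  7.79597112] [ 0.04565336 -0.00966189 -0.08685222] -115.99873359863673 2.269838545211582
```

Next I feel for the stop, in steps of about 1.4°.

Emit:
send_rows:
  steps:
    - [1,[0,0,0],[0.025,0,0]]
    - [1,[0,0,0],[0.025,0,0]]
    - [1,[0,0,0],[0,0,0]]

```text
clock: 9.6
position: [0.5342, 0.16, 0.1057]
eef_rot: [1.57, 0.927, -1.569]
ft_force: [0.1, -0.3, 7.8]
opening: 0.0129
```

```bash
python3 st.py
```

```text
[0.53421691 0.16000442 0.10572731] [ 0.10276368 -0.30490897  7.84654256] [-0.03556016  0.00574727 -0.03321351] -118.82551715919251 2.3191901094732317
```

Emit:
send_rows:
  steps:
    - [1,[0,0,0],[0.025,0,0]]
    - [1,[0,0,0],[0,0,0]]

```text
clock: 9.8
position: [0.5342, 0.16, 0.1057]
eef_rot: [1.587, 0.911, -1.586]
ft_force: [-0.1, 0.0, 7.8]
opening: 0.0127
```

```bash
python3 st.py
```

```text
[0.534229   0.16000283 0.10574345] [-6.22048545e-02  3.00373879e-03  7.84044225e+00] [ 0.00938188 -0.02761104 -0.04362659] -120.25422741453505 2.3441187407903894
```

Emit:
send_rows:
  steps:
    - [1,[0,0,0],[0.02,0,0]]
    - [1,[0,0,0],[0,0,0]]

```text
clock: 10.0
position: [0.5342, 0.16, 0.1057]
eef_rot: [1.601, 0.898, -1.6]
ft_force: [0.4, -0.6, 9.1]
opening: 0.0131
```

```bash
python3 st.py
```

```text
[0.53423971 0.15998649 0.10574666] [ 0.39295065 -0.61533699  9.08329584] [ 0.0161452  -0.03820699 -0.00542803] -121.39393400324286 2.363959980419041
```

Emit:
send_rows:
  steps:
    - [1,[0,0,0],[0.02,0,0]]
    - [1,[0,0,0],[0,0,0]]

```text
clock: 10.2
position: [0.5341, 0.1598, 0.1057]
eef_rot: [1.614, 0.884, -1.614]
ft_force: [-1.7, -2.8, 9.3]
opening: 0.0132
```

```bash
python3 st.py
```

```text
[0.53409577 0.15981541 0.10574411] [-1.69010539 -2.75718048  9.3292825 ] [-0.2490484   0.27112237  0.15441435] -122.53210743727693 2.383840916951164
```

I felt the stop at about 53° (torque up 0.2 N m, side force 3 N). I ease back to mid-pocket and let the spring lift the lugs into the pockets.

Emit:
send_rows:
  steps:
    - [1,[0,0,0],[-0.035,0,0]]
    - [1,[-0.002,0,0],[0,0,0]]
    - [1,[-0.002,0,0],[0,0,0]]
    - [1,[0,0,0],[0,0,0]]

```text
clock: 10.6
position: [0.5341, 0.1599, 0.1097]
eef_rot: [1.59, 0.908, -1.589]
ft_force: [0.0, -0.4, 6.5]
opening: 0.0127
```

```bash
python3 st.py
```

```text
[0.5341308  0.15993791 0.10972406] [ 0.02572713 -0.44500144  6.53051357] [0.01201967 0.04715478 0.06146366] -120.49080746448952 2.34826567440768
```

Emit:
send_rows:
  steps:
    - [1,[-0.0007,0,0],[0,0,0]]
    - [1,[0,0,0],[0,0,0]]

```text
clock: 10.8
position: [0.5341, 0.1599, 0.1102]
eef_rot: [1.59, 0.908, -1.589]
ft_force: [0.3, -0.0, 5.2]
opening: 0.0128
```

Emit:
send_rows:
  steps:
    - [1,[-0.0005,0,0],[0,0,0]]
    - [1,[0,0,0],[0,0,0]]

```text
clock: 11.0
position: [0.5341, 0.1599, 0.1105]
eef_rot: [1.59, 0.908, -1.589]
ft_force: [1.2, 0.2, 3.5]
opening: 0.0127
```

The roof is met (force drops faster than the spring rate). I open and back off straight up.

Emit:
send_rows:
  steps:
    - [1,[-0.0004,0,0],[0,0,0]]
    - [0.3,[0,0,0],[0,0,0]]
    - [0.3,[0,0,0],[0,0,0]]
    - [0.3,[0,0,0],[0,0,0]]
    - [0.3,[0,0,0],[0,0,0]]
    - [0.3,[-0.01,0,0],[0,0,0]]
    - [0,[-0.03,0,0],[0,0,0]]
    - [0,[-0.04,0,0],[0,0,0]]
    - [0,[-0.04,0,0],[0,0,0]]
    - [0,[0,0,0],[0,0,0]]
    - [0,[0,0,0],[0,0,0]]

```text
clock: 12.1
position: [0.5342, 0.16, 0.2323]
eef_rot: [1.591, 0.908, -1.587]
ft_force: [0.8, 0.4, -1.8]
opening: 0.0427
```

```bash
python3 look.py w20; python3 - <<'E'
from h import *
im=arm.capture("side");cv2.imwrite("pics/s20.png",cv2.resize(im[170:270,210:310],None,fx=6,fy=6,interpolation=cv2.INTER_CUBIC))
s=dict(np.load("pics/w20.npz"))
for z in(.105,): print("flange c predicted px",proj("wrist",(.5341,.1599,z),s))
# predicted side-view silhouettes of wing top centre for locked / half / unturned
for n,zz in(("locked",.139),("half",.136),("up",.148)): print(n,(proj("side",(.5341,.1599,zz))-[210,170])*6, proj("wrist",(.5341,.1599,zz),s))
E
```

```text
12.1 [0.53424747 0.15999998 0.23234063] [ 0.79972303  0.35100994 -1.76702581] 0.04274657738969828 [0.00604487 0.01560083 0.0045416 ]
[[ 2.06547466e-03  8.61669685e-01 -5.07465356e-01]
 [ 5.22096401e-04 -5.07467299e-01 -8.61670858e-01]
 [-9.99997731e-01  1.51481349e-03 -1.49803549e-03]] -120.49518323998234
flange c predicted px [246.38816882 184.56351639]
locked [290.76886037 167.14965889] [246.4088892  195.98581608]
half [290.58986919 172.63111218] [246.40684746 194.8602848 ]
up [291.31032151 150.56786916] [246.4153044  199.52225424]
```

View pics/w20.png

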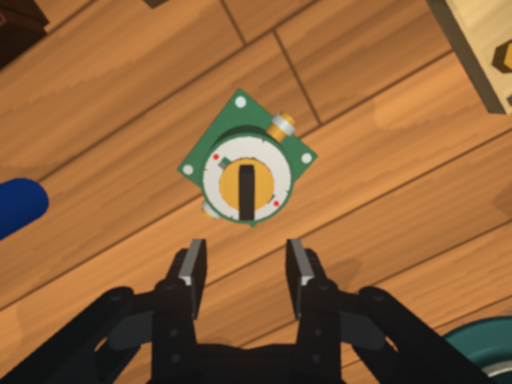

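View pics/s20.png

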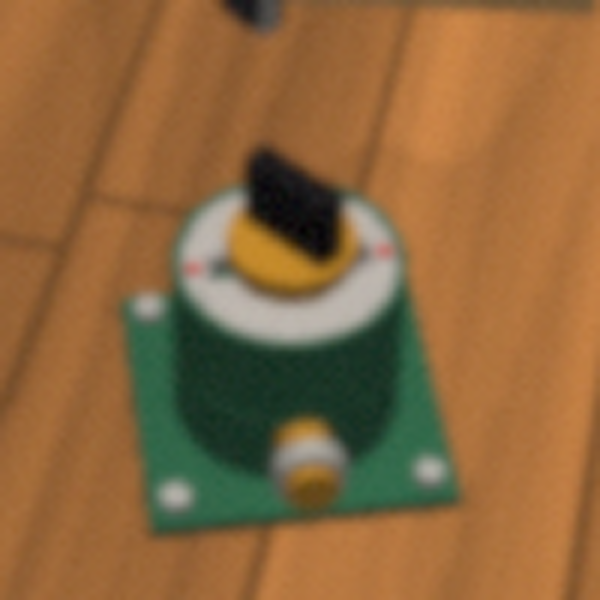

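Emit:
send_rows:
  steps:
    - [0,[0,0,0],[0,0,0]]
    - [0,[0,0,0],[0,0,0]]
    - [0,[0,0,0],[0,0,0]]

```text
clock: 12.5
position: [0.5339, 0.1599, 0.2303]
eef_rot: [1.589, 0.909, -1.59]
ft_force: [0.7, 0.5, -0.1]
opening: 0.0426
```

```bash
python3 st.py; python3 - <<'E'
from h import *
s=arm.observe();im=arm.capture("wrist");sd=arm.capture("side")
th=np.radians(-30.5);ux=np.array([np.cos(th),np.sin(th),0]);uy=np.array([-ux[1],ux[0],0])
c=np.array([.5341,.1599,0])
for n,I in(("wrist",im),("side",sd)):
  # wing+base silhouettes: rendering comparison
  g=I.astype(int);dark=(g.max(2)<70)
  # anchor: collar/pot model offset from dots
  r=(g[...,2]-g[...,1]>70)&(g[...,2]-g[...,0]>70)
  st_=np.radians(20.6);D=[c+[sg*.039*np.cos(st_),sg*.039*np.sin(st_),.09] for sg in(1,-1)]
  off=[]
  for d in D:
    p=proj(n,d,s);ys,xs=np.where(r);k=np.hypot(xs-p[0],ys-p[1])<6
    off.append(np.array([xs[k].mean(),ys[k].mean()])-p)
  off=np.mean(off,0);print(n,"anchor offset",off)
  H,W=dark.shape
  q=proj(n,c+[0,0,.12],s)+off
  yy,xx=np.mgrid[:H,:W];roi=np.hypot(xx-q[0],yy-q[1])<(40 if n=="wrist" else 14)
  for b in(.062,.0635,.065,.0665,.068,.074):
    P=[proj(n,c+a*.022*ux+e*.007*uy+[0,0,b+h],s)+off for a in(1,-1) for e in(1,-1) for h in(.04,.074)]
    F=4;hull=cv2.convexHull(((np.array(P)+.5)*F).astype(np.int32));m=np.zeros((H*F,W*F),np.float32);cv2.fillConvexPoly(m,hull,1)
    m=cv2.resize(m,(W,H),interpolation=cv2.INTER_AREA)
    d=dark.astype(float)*roi;print(b,"IoU",(np.minimum(m,d)).sum()/np.maximum(m,d).sum())
E
```

```text
[0.53386389 0.15990993 0.23034853] [ 0.73701952  0.54890641 -0.11500026] [-0.00253278 -0.03140176  0.03538118] -120.49360872783575 2.3482609727762402
wrist anchor offset [0.10781245 0.07812549]
0.062 IoU 0.7364769369137865
0.0635 IoU 0.7407218467032266
0.065 IoU 0.7418154292562922
0.0665 IoU 0.7394366197183099
0.068 IoU 0.7332585110362888
0.074 IoU 0.695364238410596
side anchor offset [nan nan]
0.062 IoU nan
0.0635 IoU nan
0.065 IoU nan
0.0665 IoU nan
0.068 IoU nan
0.074 IoU nan<stdin>:14: RuntimeWarning: Mean of empty slice.
  ret = ret.dtype.type(ret / rcount)
<stdin>:21: RuntimeWarning: invalid value encountered in cast
<stdin>:23: RuntimeWarning: invalid value encountered in scalar divide
```

The best fit is cap bottom at 65 mm, which is the locked height and agrees with the feel. Handing in.

```bash
python3 -c "
from plant import arm;print(arm.sign_off(),arm.observe()['clock'])"
```

```text
the job is handed in; nothing more can be done
the job is handed in; nothing more can be done
```

The brass cap is in the green pot, turned clockwise to the stop and locked. I handed the job in at about 12.6 s with the gripper empty, about 12 cm above the cap.

**What I did:** I took the cap out of the tray by its wing and lined the lugs up with the slots, measured at 20.6°. I then pushed it in against the spring; the upward force on the wrist never read above about 9 N. It met the stop at about 53°. I eased back about 2°, let the spring lift the lugs into the pockets, and released it straight up.

**Last checks:**
- **Feel:** before release the cap had risen past the half-turned height to the pocket height, where the force dropped off as it should against the pocket roofs.
- **Wrist picture after release:** the wing is about 51° clockwise of the slots. Fitting its outline gave the locked height, but only by a narrow margin over the half-turned height.
- **Side picture:** it shows the cap seated, but my numerical height check there failed because it did not find the red dots. The side view therefore doesn't confirm the height.
- **Surroundings:** I touched nothing else that I know of, though I took no final picture of the whole work surface.

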